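# Seat the shaping template on its pins and press the hold-down bar

### The job

Take the wooden template with the red handle and lower it over the two steel pins of the plywood fixture until it lies flush; set it down, do not let it drop. Let go, then press the long green bar switch near its centre all the way down so that both ends travel evenly, hold it there for a moment and let it come back up. Leave the plane, the mallet and the yellow tin where they are.

Things in the scene. Friction and masses are not known exactly. Their poses are not given: they have to be found in the camera images.
- template: Loose pale wooden plate 100 (x) x 200 (y) x 12 (z) mm, 0.28 to 0.52 kg, with two round 12 mm through holes on its y axis at y = -80 and +80 mm; origin at the centre of its underside, z up. A red handle block stands on its middle. Starts flat on the bench; half a turn on the fixture makes no difference.
- handle_top (a point): Centre of the top face of the template's red handle, 57 mm above the template's underside. The handle is 18 mm wide (template x), 90 mm long (template y), and 45 mm tall, from 12 to 57 mm above the underside. Grip it across its 18 mm width.
- fixture: Plywood block fixed to the bench, 140 (x) x 240 (y) x 30 (z) mm, origin at the centre of its underside, z up. Two steel locating pins stand on it. Seated, the template's underside lies on its top face (z = 30 mm), axes parallel to the fixture's, pins through the holes.
- pin_run (a point): Centre of the fixture's top face. Pins: 10 mm thick, 18 mm tall, last 5 mm tapered to a 4 mm flat tip; at fixture y = -80 and +80 mm. Both share one x, anywhere from -12 to +12 mm (black slots show the run), NOT reported: find it by touch or sight. They sit on one stiff carriage that gives along x only above about 12 N: search lightly.
- switch_box: Grey box fixed to the bench, 44 (x) x 250 (y) x 28 (z) mm, that carries the green bar; origin at the centre of its underside, z up.
- bar_mid (a point): Centre of the top face of the green bar (26 (x) x 240 (y) x 12 (z) mm, along the box's y axis). Unpressed it is 52 mm above the bench.
- bar_travel (a joint): How far the bar's middle is pressed straight down, m: 0 up, 0.008 fully down. Sprung: starts to move at about 3 N, fully down at about 10 N, returns when released.
- bar_rock (a joint): Tilt of the bar about its middle, rad: 0 level; sprung, about 4 N m per rad, so pressing off centre tips it. Free to rock to 0.12 either way.
- plane: Bystander: wooden hand plane 60 x 220 mm, 115 mm tall, long along its y; origin at the centre of its underside.
- mallet: Bystander: wooden mallet lying on the bench, 265 mm long (x), head 70 x 120 x 60 mm at x = +110 mm; origin on the bench under the handle.
- wax_tin: Bystander: yellow tin, 66 mm in diameter, 50 mm tall; origin at the centre of its underside.
Mind the look-alikes: they are no part of the job. Leave any pink look-alike of the template alone.

How it is judged (in metres and radians):
On the way, in this order (a step that is already met when the one before it is completed fails the run):
1. the template lies flush on the fixture over the pins, let go (z of template in the frame of fixture between 0.028 and 0.032 m and x of template in the frame of fixture between -0.018 and 0.018 m and y of template in the frame of fixture between -0.005 and 0.005 m and angle between template's own z axis and vertical below 0.025 rad and angle between the x axis of template and the x axis of fixture, either way round below 0.05 rad and contact force between the fingers and template below 0.1 N), for 0.3 s.
2. the bar is pressed at least 6 mm down and level within 0.035 rad, the template still seated (z of template in the frame of fixture between 0.028 and 0.032 m and x of template in the frame of fixture between -0.018 and 0.018 m and y of template in the frame of fixture between -0.005 and 0.005 m and angle between template's own z axis and vertical below 0.025 rad and angle between the x axis of template and the x axis of fixture, either way round below 0.05 rad and value of joint bar_travel above 0.006 m and value of joint bar_rock between -0.035 and 0.035 rad), for 0.2 s.
At the end, for the whole second after the job is handed in: The template rests on the fixture with the pins through its holes: underside within 2 mm of the top face, tilt under 0.025 rad, axes within 0.05 rad, within 18 mm along x and 5 mm along y of the fixture's centre; at rest; the bar is back up within 2 mm (z of template in the frame of fixture between 0.028 and 0.032 m and x of template in the frame of fixture between -0.018 and 0.018 m and y of template in the frame of fixture between -0.005 and 0.005 m and angle between template's own z axis and vertical below 0.025 rad and angle between the x axis of template and the x axis of fixture, either way round below 0.05 rad and linear speed of template below 0.02 m/s and value of joint bar_travel below 0.002 m); the robot touches nothing.
It fails at once if the bar tips more than 0.08 rad (value of joint bar_rock above 0.08 rad or value of joint bar_rock below -0.08 rad).
It fails at once if the template drops (faster than 0.35 m/s with no finger on it) (contact force between the fingers and template below 0.1 N and linear speed of template above 0.35 m/s).
It fails at once if the plane is moved more than 20 mm (distance of plane from where it was at the start of the episode above 0.02 m).
It fails at once if the mallet is moved more than 20 mm (distance of mallet from where it was at the start of the episode above 0.02 m).
It fails at once if the tin is moved more than 20 mm (distance of wax_tin from where it was at the start of the episode above 0.02 m).
It also fails if it takes over 67 s, if anything falls off the work surface, if the arm or the gripper's body presses on something with over 40 N, if the wrist force passes 120 N, or if a joint passes its speed limit or range.

### The arm

A 6-joint arm with a two-finger parallel gripper is mounted at the origin on the work surface. World frame = base frame: x ahead of the robot, y to its left, z up, the work surface at z = 0. Lengths are in m, angles in degrees, forces in N, time in s.
With the tool pointing down it reaches from about 0.375 to 0.9 m from the base axis. Payload 3.1 kg.
Tool frame: the origin (TCP) lies at the very end of the fingers, on their centre line; the grasp point (between the pads) lies 19 mm behind it; z points along the fingers, x is the direction in which the jaws open and shut, and the axes are right-handed (so a half turn about z gives the same grasp; the last joint's range is limited). The gripper opens to 87 mm and grips with 3 to 60 N. Pads are 19 mm wide; open, the fingers measure 117 mm over their backs; the gripper's body (75 mm by 190 mm) begins 51 mm behind the grasp point.
Start: joints at [-10.227, 30.224, 82.088, -0, 67.689, -10.227], TCP at [0.625, 0, 0.223] pointing down, gripper open.
Joint ranges: [-176.69, 176.69], [-43.24, 126.21], [12.49, 139.97], [-82, 262], [0, 151.66], [-163.58, 163.58]. Speed limits (degrees/s): [159.86, 159.86, 180, 180, 180, 180].

### API

Orientations are given as a 3x3 rotation matrix whose columns are the frame's x, y, z axes.
In Python, from rig import read_state, capture, bot gives the robot as it stands.
- The arm moves only by the shell command python3 -m crank 'ROWS' [OPENING]. ROWS is JSON, a list of rows, each a list of 2 entries, a list of its own where there are three numbers: the shift along the tool's x, y, z in cm, then the turn, a rotation vector about the tool's x, y, z in rad. In form: [[[dx, dy, dz], [wx, wy, wz]], ...]. A call has 1 to 12 rows; each row shifts and turns the commanded pose from where the row before left it, along the tool's axes as they then stand; what a row does not reach is not made up. A row lasts 1/10 s, in which the tool goes at most 50 mm and 8.59 degrees, less where a joint would pass 70% of its speed; a pose out of reach is approached as far as the arm can. A call with a gripper value outside its range is refused whole. OPENING is the closure, from -1 (fully open) to 1 (shut), set as the call begins (- or left out, the last holds). The fingers move at their own pace and stop on an object; the grip force is fixed at half the most. Time passes only in rows, so rows that do not move let the fingers close. It gives the time, the measured TCP pose, the force and the opening at its end, in the units of the state.
- read_state(): the state, without advancing time (a new reading comes with each control period).
- capture(name): name is "scene" or "side" or "wrist"; returns a dict with "pixels" (420x560x3 uint8, red, green, blue), "camera_matrix" (3x3 intrinsics, pixels), "dist" ([k1, k2, p1, p2, k3] as OpenCV has them; the pictures are not rectified), "R" (3x3) and "t" (3): a world point X has camera coordinates R X + t. Camera axes: x right, y down, z forward; pixel columns grow to the right and rows downward; lengths in m; the calibration is good to about 2 mm. A picture is of the moment at which its call begins. There is no depth.
- bot.hand_in(): hands the job in, once; it reports no verdict.
The state is a dict: "time_s": time; "joint_positions": joint angles; "qvel": joint speeds; "tau": joint torques, N m; "position": TCP position; "tcp_rot": TCP orientation; "force": force on the tool from outside, world axes, zero at the start; "moment": the same for the moment, N m; "opening": opening from 0.0 (shut) to 1.0 (fully open).
Only numpy, scipy, OpenCV 4.12 (cv2) and the standard library are available. Lean on these libraries where they do the work, as an engineer would, in place of code of your own. Each camera call takes 0.05 s, during which the arm holds its last target.

## Working session

There is one attempt and no reset: what is moved stays moved. The work goes in short steps, Python scripts to look and compute and a shell command to move; the robot and the scene stay as the last step left them, time stands still between calls to the robot, and variables do not carry over. Pictures are saved under pics/ and viewed, and the job is handed in when it is done.

```bash
mkdir -p pics; ls; python3 - <<'E'
from rig import read_state, capture
import cv2
print(read_state())
for n in ("scene","side","wrist"):
    c=capture(n); cv2.imwrite(f"pics/{n}0.png",c["pixels"][:,:,::-1]); print(n,c["camera_matrix"],c["dist"],c["R"],c["t"])
E
```

```text
pics
{'time_s': 0.0, 'joint_positions': array([-1.02283128e+01,  3.02806655e+01,  8.21578633e+01, -3.73876201e-04,
        6.76896703e+01, -1.02270428e+01]), 'qvel': array([-0.02588452,  0.01244815, -0.02781079,  0.00351841,  0.08896452,
       -0.03362721]), 'tau': array([-5.45745443e-04, -4.40045428e+01, -1.76593530e+01,  6.32597599e-02,
        5.83207863e-02, -1.53719384e-04]), 'position': array([6.24248191e-01, 1.52160228e-04, 2.21545230e-01]), 'tcp_rot': array([[ 9.99997573e-01, -2.01136164e-05, -2.20300816e-03],
       [-1.92514630e-05, -9.99999923e-01,  3.91373320e-04],
       [-2.20301586e-03, -3.91329959e-04, -9.99997497e-01]]), 'force': array([0.18712153, 0.47471288, 0.21525128]), 'moment': array([ 0.00270804,  0.04188983, -0.02231623]), 'opening': 1.0002148070610766}
scene [[388.18629271   0.         276.2131433 ]
 [  0.         388.18629271 207.1170032 ]
 [  0.           0.           1.        ]] [-0.03252286  0.          0.          0.          0.        ] [[ 0.67679539  0.73602412  0.01471362]
 [ 0.48061647 -0.42662466 -0.76615874]
 [-0.55763412  0.52560431 -0.64248291]] [-0.4363619  -0.15583899  1.32517631]
side [[450.07938443   0.         280.54131001]
 [  0.         450.07938443 208.39953415]
 [  0.           0.           1.        ]] [-0.02780994  0.          0.          0.          0.        ] [[ 0.79220665 -0.60992601 -0.01997234]
 [-0.47392226 -0.59427946 -0.64979197]
 [ 0.38445587  0.52423486 -0.75984965]] [-0.3752204   0.33497952  1.12613722]
wrist [[342.91087998   0.         278.17312425]
 [  0.         342.91087998 213.55398858]
 [  0.           0.           1.        ]] [-0.07119523  0.          0.          0.          0.        ] [[ 9.99995586e-01  4.07746006e-04 -2.94292837e-03]
 [ 1.14115045e-03 -9.67271273e-01  2.53741960e-01]
 [-2.74314780e-03 -2.53744199e-01 -9.67267469e-01]] [-0.62374684 -0.03280046  0.39090839]
```

View pics/scene0.png

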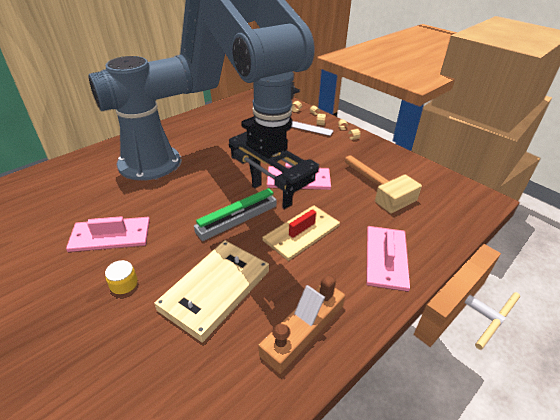

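View pics/side0.png

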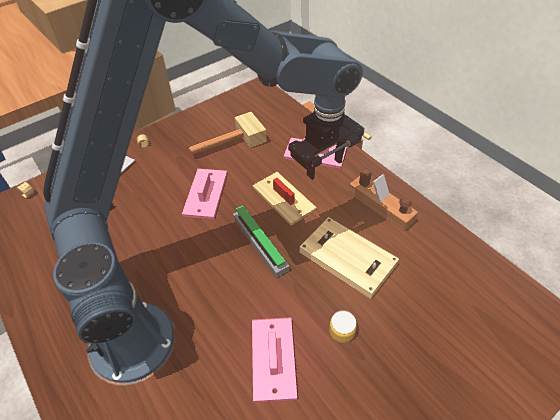

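View pics/wrist0.png

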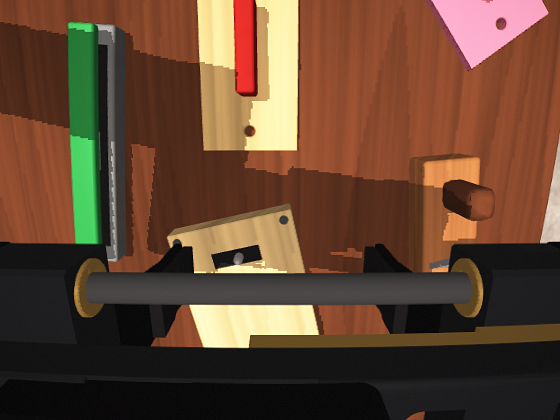

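The pale plate with the red handle (scene 302,222; side 284,190; wrist 246,50) is the template. The three pink plates (scene 108,232; 388,257; 300,178) are look-alikes. Next I enlarge crops to confirm this and pick points.

```bash
python3 - <<'E'
import cv2
s=cv2.imread("pics/scene0.png"); d=cv2.imread("pics/side0.png")
cv2.imwrite("pics/c1.png",cv2.resize(s[175:345,140:360],None,fx=3.6,fy=3.5,interpolation=cv2.INTER_CUBIC))
cv2.imwrite("pics/c2.png",cv2.resize(d[160:310,225:415],None,fx=4,fy=4,interpolation=cv2.INTER_CUBIC))
E
```

```text
(no output)
```

View pics/c1.png

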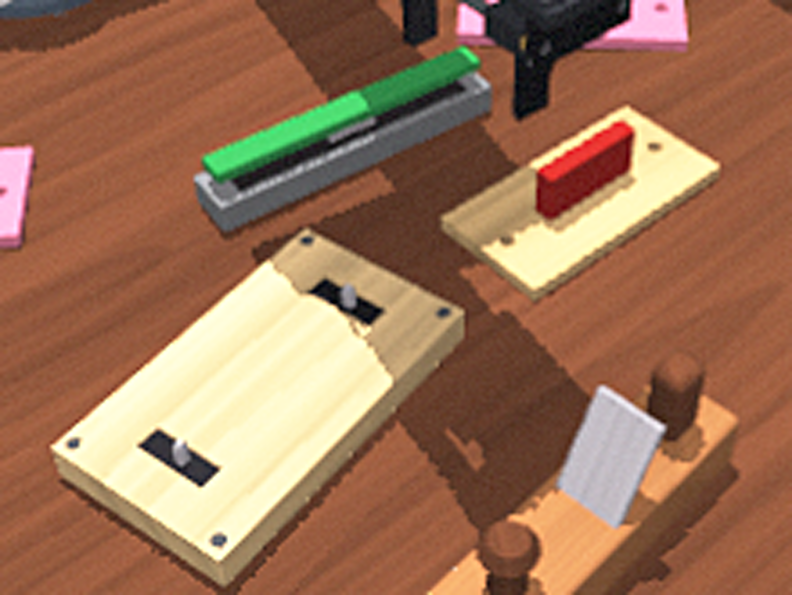

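View pics/c2.png

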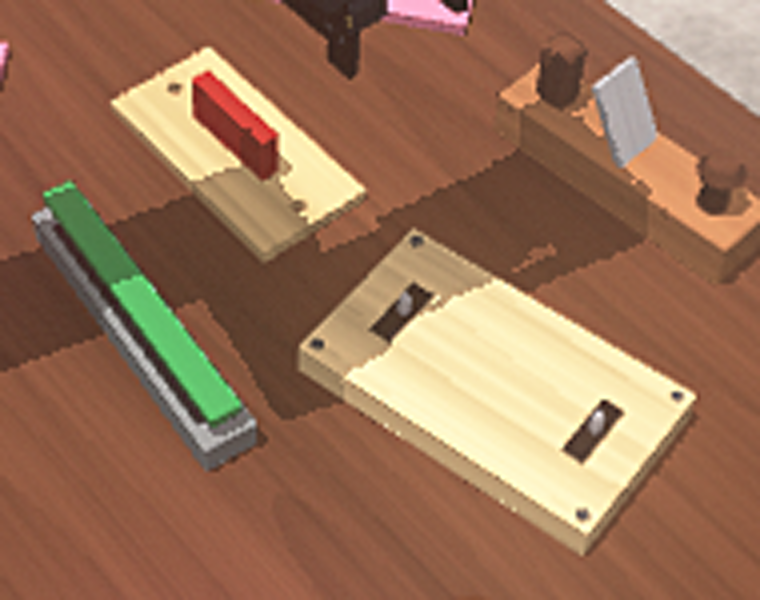

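```bash
cat > h.py <<'E'
import numpy as np, cv2
from scipy.optimize import least_squares
def proj(c,X):
    X=np.asarray(X,float).reshape(-1,3)
    return cv2.projectPoints(X,cv2.Rodrigues(np.array(c["R"]))[0],np.array(c["t"],float),np.array(c["camera_matrix"]),np.array(c["dist"]))[0].reshape(-1,2)
def world(p,L):
    L=np.asarray(L,float).reshape(-1,3); c,s=np.cos(p[2]),np.sin(p[2])
    return np.c_[p[0]+c*L[:,0]-s*L[:,1],p[1]+s*L[:,0]+c*L[:,1],L[:,2]]
def fit(obs,x0,name):
    f=lambda p:np.concatenate([(proj(c,world(p,L))-uv).ravel() for c,L,uv in obs])
    r=least_squares(f,x0,loss='soft_l1'); print(name,np.round(r.x[:2]*1000,1),"yaw",np.round(np.degrees(r.x[2]),2)); print(" resid",[np.round(proj(c,world(r.x,L))-uv,1).tolist() for c,L,uv in obs]); return r.x
def backproj(c,uv,z):
    n=cv2.undistortPoints(np.array(uv,float).reshape(-1,1,2),np.array(c["camera_matrix"]),np.array(c["dist"])).reshape(-1,2)
    R=np.array(c["R"]);t=np.array(c["t"]);C=-R.T@t
    d=np.c_[n,np.ones(len(n))]@R
    return C+d*((z-C[2])/d[:,2])[:,None]
E
python3 - <<'E'
from h import *
from rig import capture
S=capture("scene");D=capture("side")
a=lambda P:np.array(P,float)/[3.6,3.5]+[139.6,174.6]
b=lambda P:np.array(P,float)/4+[224.6,159.6]
def rect(w,l,z): return [[-w,-l,z],[w,-l,z],[w,l,z],[-w,l,z]]
F=fit([(S,rect(.07,.12,.03),a([(52,452),(222,575),(465,318),(307,230)])),(D,rect(.07,.12,.03),b([(585,535),(695,397),(412,230),(300,350)]))],[.6,-.1,0],"fixture")
H=[[0,-.08,.012],[0,.08,.012]]
T=fit([(S,rect(.05,.1,.012)+H,a([(443,222),(535,292),(720,165),(627,106),(506,240),(654,146)])),(D,rect(.05,.1,.012)+H,b([(266,252),(367,187),(208,47),(112,100),(298,205),(175,88)]))],[.6,.1,0],"template")
hs=rect(.009,.045,.057)
print("handle scene",((proj(S,world(T,hs))-[139.6,174.6])*[3.6,3.5]).round().tolist())
B=fit([(S,rect(.013,.12,.052),a([(203,160),(212,178),(481,62),(469,47)])),(D,rect(.013,.12,.052),b([(210,424),(242,408),(72,183),(43,192)]))],[.5,.1,0],"bar")
P=fit([(S,[[0,-.08,.048],[0,.08,.048]],a([(179,439),(347,287)])),(D,[[0,-.08,.048],[0,.08,.048]],b([(600,407),(407,293)]))],F,"pins")
c,s=np.cos(F[2]),np.sin(F[2]); d=P[:2]-F[:2]
print("pins in fixture mm",c*d[0]*1e3+s*d[1]*1e3,-s*d[0]*1e3+c*d[1]*1e3)
E
```

```text
fixture [ 598.3 -152.3] yaw 13.0
 resid [[[-0.5, -0.5], [-0.3, -2.7], [0.2, -1.8], [-0.3, -0.3]], [[1.7, -0.1], [1.3, -0.6], [0.9, -0.6], [0.0, -0.6]]]
template [595.1 141.6] yaw 0.34
 resid [[[-0.1, -1.1], [0.6, -0.4], [0.3, 0.2], [-0.1, 0.1], [0.7, 0.1], [0.5, 0.0]], [[-0.0, 0.5], [0.0, 0.8], [0.2, 0.2], [-0.3, 0.8], [0.6, 0.3], [0.0, 0.2]]]
handle scene [[537.0, 169.0], [554.0, 181.0], [639.0, 128.0], [621.0, 117.0]]
bar [432.3  42.9] yaw -6.18
 resid [[[-1.3, -1.2], [0.8, -0.9], [0.5, -0.5], [-1.4, -0.6]], [[0.3, 0.0], [0.5, -0.3], [0.7, -0.8], [0.3, 0.5]]]
pins [ 599.9 -150.3] yaw 12.66
 resid [[[0.3, 1.0], [0.8, -0.3]], [[-0.2, 1.7], [-0.2, 0.5]]]
pins in fixture mm 1.981280700270678 1.6348129903365196
```

```bash
python3 -m crank '[[[-0.7,-3.5,0],[0,0,0]],[[-0.8,-3.5,0],[0,0,0]],[[-0.8,-3.5,0],[0,0,0]],[[-0.7,-3.6,0],[0,0,0]],[[0,0,1],[0,0,0]],[[0,0,0],[0,0,0]],[[0,0,0],[0,0,0]],[[0,0,0],[0,0,0]]]' -1
python3 - <<'E'
from rig import capture
import cv2
for n in ("wrist","scene"):
    c=capture(n); cv2.imwrite(f"pics/{n}1.png",c["pixels"][:,:,::-1])
E
```

```text
time_s: 1.05
position: [0.5955, 0.1398, 0.2126]
tcp_rot: [[1.0, -0.002, 0.0], [-0.002, -1.0, -0.0], [0.0, 0.0, -1.0]]
force: [-0.5, -0.1, 0.8]
opening: 1.004
```

View pics/wrist1.png

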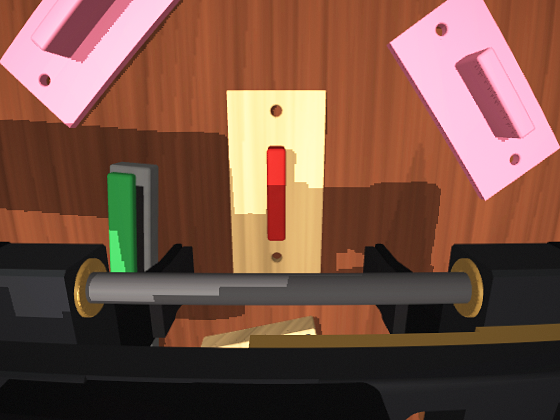

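View pics/scene1.png

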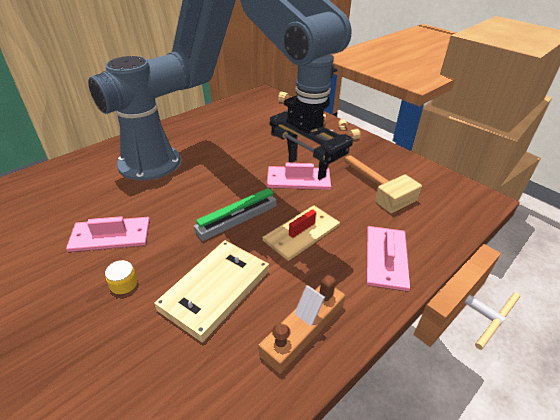

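```bash
python3 - <<'E'
from h import *
from rig import capture,read_state
W=capture("wrist");S=capture("scene")
print("holes",backproj(W,[(276,110.5),(277,257)],.012).round(4).tolist())
print("plate corners",backproj(W,[(227,91),(326,91)],.012).round(4).tolist())
print("handle top +y end",backproj(W,[(268,147),(285,147)],.057).round(4).tolist())
print(proj(S,[.5955,.1398,.2126]),read_state()["position"])
E
```

```text
holes [[0.5934, 0.2209, 0.012], [0.5941, 0.0609, 0.012]]
plate corners [[0.5438, 0.2403, 0.012], [0.644, 0.2401, 0.012]]
handle top +y end [[0.5863, 0.1869, 0.057], [0.6018, 0.1868, 0.057]]
[[306.54048599 168.66889473]] [0.5953909  0.14012681 0.21277753]
```

The plate measures 100 mm wide with holes 160 mm apart and its centre at (0.594, 0.141), which agrees with the scene fit. Descending to grip.

```bash
python3 -m crank '[[[-0.15,-0.1,3.5],[0,0,0]],[[0,0,3.5],[0,0,0]],[[0,0,3.5],[0,0,0]],[[0,0,3.5],[0,0,0]],[[0,0,2.5],[0,0,0]],[[0,0,1.9],[0,0,0]],[[0,0,0],[0,0,0]],[[0,0,0],[0,0,0]],[[0,0,0],[0,0,0]]]' -1
```

```text
time_s: 2.15
position: [0.5947, 0.142, 0.0299]
tcp_rot: [[1.0, -0.0, 0.003], [-0.0, -1.0, 0.0], [0.003, -0.0, -1.0]]
force: [0.8, 1.0, 0.4]
opening: 0.997
```

```bash
python3 -m crank '[[[0,0,0],[0,0,0]],[[0,0,0],[0,0,0]],[[0,0,0],[0,0,0]],[[0,0,0],[0,0,0]],[[0,0,0],[0,0,0]],[[0,0,0],[0,0,0]],[[0,0,0],[0,0,0]],[[0,0,0],[0,0,0]],[[0,0,0],[0,0,0]],[[0,0,0],[0,0,0]]]' 1
```

```text
time_s: 3.15
position: [0.5934, 0.142, 0.0285]
tcp_rot: [[1.0, 0.0, -0.0], [0.0, -1.0, -0.0], [-0.0, 0.0, -1.0]]
force: [-0.3, 0.4, -1.2]
opening: 0.203
```

Opening 0.203 × 87 mm ≈ 17.7 mm, which matches the handle width. Lifting.

```bash
python3 -m crank '[[[0,0,-1],[0,0,0]],[[0,0,-2],[0,0,0]],[[0,0,-3],[0,0,0]],[[0,0,-3],[0,0,0]],[[0,0,-3],[0,0,0]],[[0,0,-2],[0,0,0]],[[0,0,0],[0,0,0]],[[0,0,0],[0,0,0]],[[0,0,0],[0,0,0]],[[0,0,0],[0,0,0]]]'
python3 - <<'E'
from rig import capture,read_state
import cv2
for n in ("wrist","scene"):
    c=capture(n); cv2.imwrite(f"pics/{n}2.png",c["pixels"][:,:,::-1])
print(read_state())
E
```

```text
time_s: 4.15
position: [0.5922, 0.1419, 0.1667]
tcp_rot: [[1.0, -0.0, -0.004], [-0.0, -1.0, -0.0], [-0.004, 0.0, -1.0]]
force: [-0.6, 0.1, -3.5]
opening: 0.205
{'time_s': 4.25, 'joint_positions': array([ 2.97596916e+00,  3.28430871e+01,  8.73455020e+01, -6.75952751e-04,
        5.99657755e+01,  2.97934924e+00]), 'qvel': array([ 0.01430429, -0.30152086, -0.46635527, -0.06821133,  0.0513022 ,
        0.04173766]), 'tau': array([ 1.82548509e-02, -4.59768248e+01, -1.64791256e+01,  6.87241950e-02,
        5.22341346e-02, -3.59695186e-04]), 'position': array([0.59270298, 0.14195975, 0.16716193]), 'tcp_rot': array([[ 9.99996381e-01, -5.28728395e-05, -2.69000411e-03],
       [-5.32767289e-05, -9.99999987e-01, -1.50073123e-04],
       [-2.68999614e-03,  1.50215894e-04, -9.99996371e-01]]), 'force': array([ 0.14693603,  0.31786587, -3.95175881]), 'moment': array([-0.04569462,  0.01233191,  0.00501425]), 'opening': 0.2057565733434846}
```

View pics/wrist2.png

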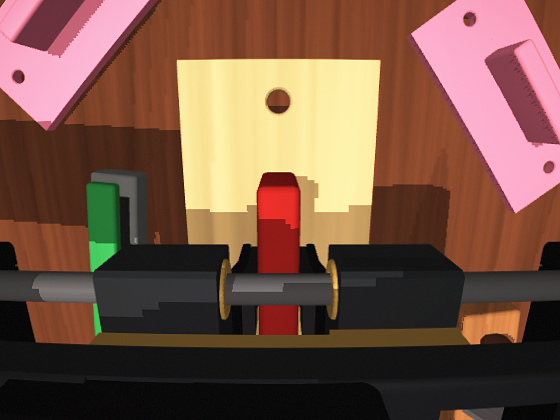

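View pics/scene2.png

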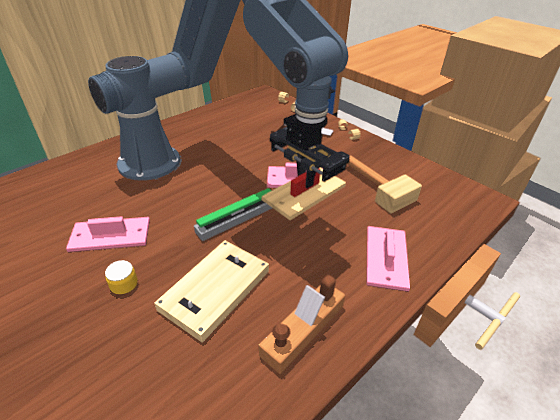

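```bash
python3 -m crank '[[[0.2,2,-2],[0,0,0]],[[0.5,4,-2],[0,0,0]],[[0.5,4.5,0],[0,0,0]],[[0.5,4.5,0],[0,0,0]],[[0.5,4.5,0],[0,0,0]],[[0.5,4.5,0],[0,0,0]],[[0.5,4.5,0],[0,0,0]],[[0.5,4.5,0],[0,0,0]],[[0.5,4.5,0],[0,0,0]],[[0.5,4.5,0],[0,0,0]],[[0.3,4,0],[0,0,0]],[[0,2.5,0],[0,0,0]]]'
python3 -m crank '[[[0,0,0],[0,0,-0.075]],[[0,0,0],[0,0,-0.075]],[[0,0,0],[0,0,-0.075]],[[0,0,0],[0,0,0]],[[0,0,0],[0,0,0]],[[0,0,0],[0,0,0]],[[0,0,0],[0,0,0]]]'
python3 - <<'E'
from rig import capture,read_state
import cv2
for n in ("wrist","scene"):
    c=capture(n); cv2.imwrite(f"pics/{n}3.png",c["pixels"][:,:,::-1])
E
```

```text
time_s: 5.45
position: [0.6431, -0.3468, 0.2072]
tcp_rot: [[1.0, -0.002, -0.001], [-0.002, -1.0, -0.001], [-0.001, 0.001, -1.0]]
force: [0.7, -0.3, -4.2]
opening: 0.206
time_s: 6.15
position: [0.6435, -0.3428, 0.2084]
tcp_rot: [[0.975, 0.223, -0.0], [0.223, -0.975, 0.0], [-0.0, -0.0, -1.0]]
force: [0.9, 0.2, -2.7]
opening: 0.204
```

View pics/wrist3.png

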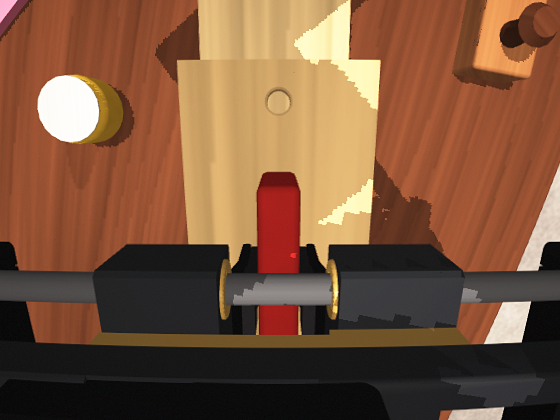

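View pics/scene3.png

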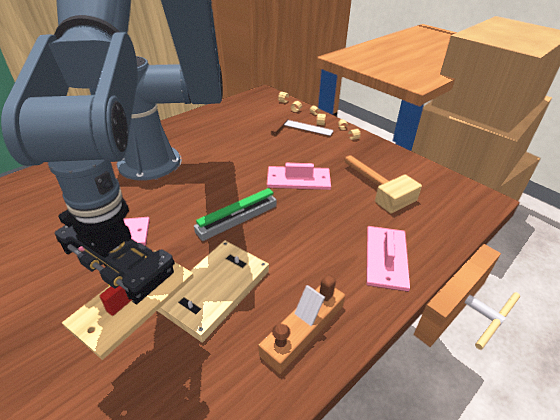

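```bash
python3 -m crank '[[[0,2,0],[0,0,0]],[[0,4,0],[0,0,0]],[[0,3,0],[0,0,0]],[[0,1,0],[0,0,0]],[[0,0,0],[0,0,0]],[[0,0,0],[0,0,0]],[[0,0,0],[0,0,0]],[[0,0,0],[0,0,0]]]'
python3 - <<'E'
from rig import capture,read_state
import cv2
c=capture("wrist"); cv2.imwrite("pics/wrist4.png",c["pixels"][:,:,::-1])
cv2.imwrite("pics/wrist4z.png",cv2.resize(c["pixels"][0:200,150:400,::-1],None,fx=3,fy=3,interpolation=cv2.INTER_CUBIC))
E
```

```text
time_s: 7.05
position: [0.666, -0.4388, 0.2088]
tcp_rot: [[0.974, 0.224, -0.0], [0.224, -0.974, 0.001], [-0.0, -0.001, -1.0]]
force: [0.8, 0.3, -2.6]
opening: 0.205
```

View pics/wrist4z.png

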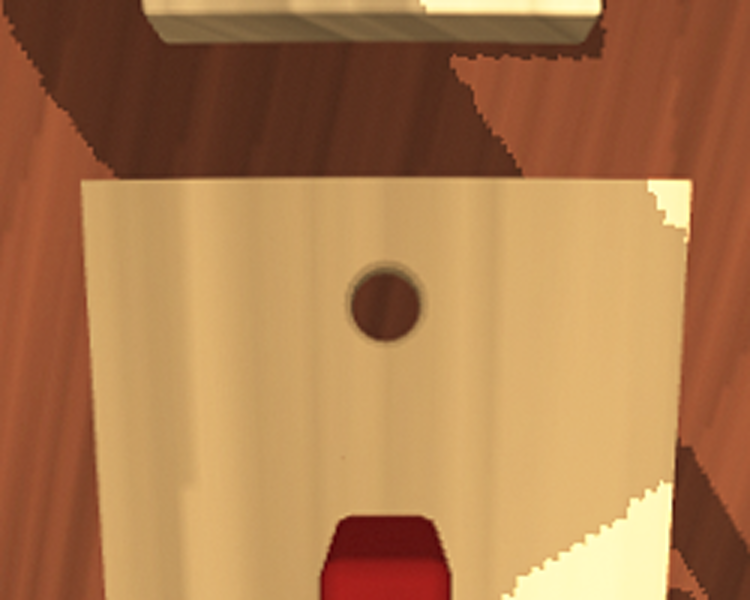

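```bash
python3 - <<'E'
from h import *
from rig import capture,read_state
W=capture("wrist"); s=read_state(); R=s["tcp_rot"]; p=s["position"]
print(p, "hole tool", (R.T@(backproj(W,[(150+386/3,302/3.)],p[2]-.0165)[0]-p)).round(4))
for d in np.arange(0,.5,.03):
    sh=R[:,1]*d   # camera moved by -sh  => point moved by +sh
    q=proj(W,np.array([[0.6165,-.228,.048],[.581,-.072,.048]])+sh)
    print(round(d,2),q.round().tolist())
E
```

```text
[ 0.66598753 -0.43937133  0.20893201] hole tool [-0.     -0.0793  0.0165]
0.0 [[278.0, -55.0], [278.0, -239.0]]
0.03 [[278.0, -17.0], [278.0, -210.0]]
0.06 [[278.0, 20.0], [278.0, -177.0]]
0.09 [[278.0, 56.0], [278.0, -142.0]]
0.12 [[278.0, 91.0], [278.0, -105.0]]
0.15 [[278.0, 125.0], [278.0, -67.0]]
0.18 [[278.0, 158.0], [278.0, -30.0]]
0.21 [[278.0, 189.0], [278.0, 7.0]]
0.24 [[278.0, 219.0], [278.0, 44.0]]
0.27 [[278.0, 248.0], [278.0, 79.0]]
0.3 [[278.0, 276.0], [278.0, 114.0]]
0.33 [[278.0, 302.0], [278.0, 147.0]]
0.36 [[278.0, 326.0], [278.0, 179.0]]
0.39 [[278.0, 350.0], [278.0, 209.0]]
0.42 [[278.0, 372.0], [278.0, 239.0]]
0.45 [[278.0, 394.0], [278.0, 267.0]]
0.48 [[278.0, 414.0], [278.0, 293.0]]
```

```bash
python3 -m crank '[[[0,-2,0],[0,0,0]],[[0,-4,0],[0,0,0]],[[0,-1,0],[0,0,0]],[[0,0,0],[0,0,0]],[[0,0,0],[0,0,0]],[[0,0,0],[0,0,0]]]'
cat > snap.py <<'E'
import sys,pickle,cv2
from rig import capture,read_state
k=sys.argv[1]; c=capture("wrist"); pickle.dump((c,read_state()),open(f"w{k}.pkl","wb"))
x0,x1,y0,y1,f=map(int,sys.argv[2:7])
cv2.imwrite(f"pics/w{k}.png",cv2.resize(c["pixels"][y0:y1,x0:x1,::-1],None,fx=f,fy=f,interpolation=cv2.INTER_CUBIC))
E
python3 snap.py 5 180 380 0 100 4
python3 -m crank '[[[0,-2,0],[0,0,0]],[[0,-4.5,0],[0,0,0]],[[0,-4.5,0],[0,0,0]],[[0,-4,0],[0,0,0]],[[0,-1.5,0],[0,0,0]],[[0,0,0],[0,0,0]],[[0,0,0],[0,0,0]],[[0,0,0],[0,0,0]],[[0,0,0],[0,0,0]]]'
python3 snap.py 6 180 380 0 100 4
```

```text
time_s: 7.75
position: [0.6506, -0.3737, 0.2089]
tcp_rot: [[0.975, 0.222, 0.001], [0.222, -0.975, -0.002], [0.001, 0.002, -1.0]]
force: [0.0, -0.4, -3.3]
opening: 0.204
time_s: 8.7
position: [0.6138, -0.2133, 0.2084]
tcp_rot: [[0.975, 0.221, 0.001], [0.221, -0.975, -0.001], [0.001, 0.001, -1.0]]
force: [-0.0, -0.4, -2.5]
opening: 0.204
```

View pics/w5.png

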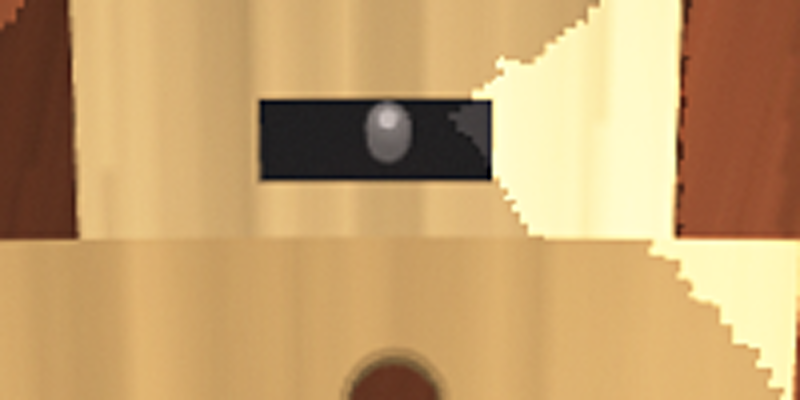

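View pics/w6.png

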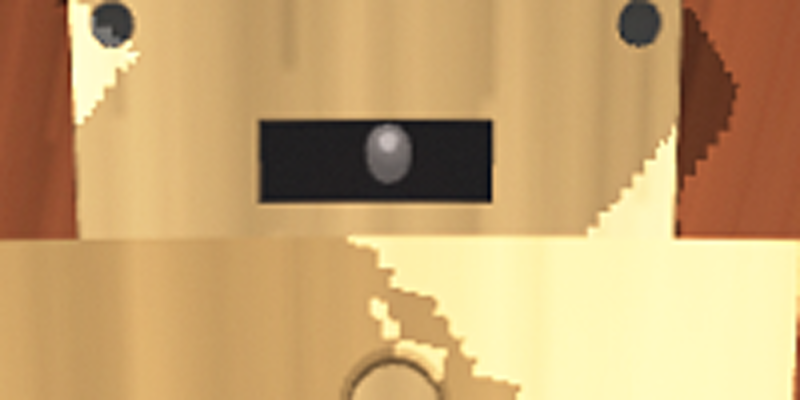

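```bash
python3 - <<'E'
from h import *
import pickle
out={}
for k,tip,sl in ((5,(387.5,117),[(260,99),(492,99),(492,181),(260,181)]),(6,(388,138),[(260,121),(492,121),(492,203),(260,203)])):
    W,s=pickle.load(open(f"w{k}.pkl","rb"))
    g=lambda P:np.array(P,float).reshape(-1,2)/4+[179.6,-.4]
    t=backproj(W,g([tip]),.048)[0]; c=backproj(W,g(sl),.03); R=s["tcp_rot"]
    print(k,"tip",t.round(4),"slotc",c.mean(0).round(4),"slot size",np.linalg.norm(c[1]-c[0]),np.linalg.norm(c[2]-c[1]),s["position"],"rel tool",(R.T@(t-s["position"])).round(4))
    out[k]=(t,c.mean(0))
for i in (0,1):
    a,b=out[5][i],out[6][i]; d=b-a
    print(((a+b)/2).round(4),"sep",np.linalg.norm(d),"yaw",np.degrees(np.arctan2(-d[0],d[1])))
E
```

```text
5 tip [ 0.6157 -0.2291  0.048 ] slotc [ 0.6131 -0.2301  0.03  ] slot size 0.053253448547591196 0.01788596413101648 [ 0.65042894 -0.3736992   0.20867403] rel tool [-0.0018 -0.149   0.1605]
6 tip [ 0.5801 -0.0728  0.048 ] slotc [ 0.5775 -0.0743  0.03  ] slot size 0.05333777724380821 0.017940201538299796 [ 0.61362163 -0.21304013  0.20836099] rel tool [-0.0017 -0.1443  0.1603]
[ 0.5979 -0.1509  0.048 ] sep 0.16025865528214617 yaw 12.838357952869849
[ 0.5953 -0.1522  0.03  ] sep 0.15980245959905165 yaw 12.881512235059292
```

```bash
python3 -m crank '[[[-0.1,-2,0],[0,0,0]],[[-0.08,-3,2],[0,0,0]],[[0,-1.45,4],[0,0,0]],[[0,0,3],[0,0,0]],[[0,0,1.8],[0,0,0]],[[0,0,0],[0,0,0]],[[0,0,0],[0,0,0]],[[0,0,0],[0,0,0]],[[0,0,0],[0,0,0]]]'
python3 snap.py 7 0 560 0 420 1
python3 - <<'E'
from rig import capture
import cv2
s=capture("scene")["pixels"];d=capture("side")["pixels"]
cv2.imwrite("pics/s7.png",cv2.resize(s[175:345,140:340,::-1],None,fx=3.5,fy=3.5,interpolation=cv2.INTER_CUBIC))
cv2.imwrite("pics/d7.png",cv2.resize(d[150:310,275:425,::-1],None,fx=3.5,fy=3.5,interpolation=cv2.INTER_CUBIC))
from rig import read_state
r=read_state();print(r["position"],r["force"],r["moment"])
E
```

```text
time_s: 9.65
position: [0.5983, -0.1497, 0.1021]
tcp_rot: [[0.975, 0.223, 0.003], [0.223, -0.975, -0.001], [0.003, 0.002, -1.0]]
force: [-0.3, 0.1, -4.0]
opening: 0.21
[ 0.59772212 -0.14921528  0.10155812] [-0.75063451 -0.22131715 -3.96576565] [ 0.03586813 -0.00852218 -0.01913274]
```

View pics/w7.png

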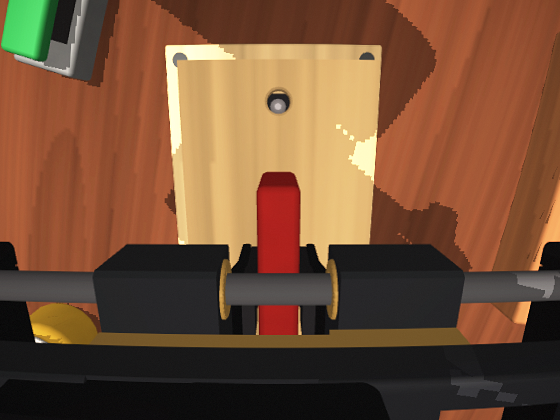

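View pics/s7.png

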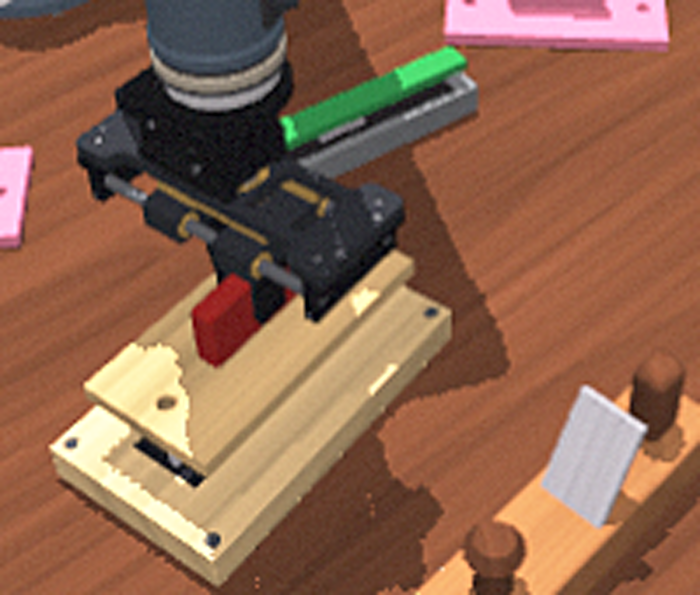

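View pics/d7.png

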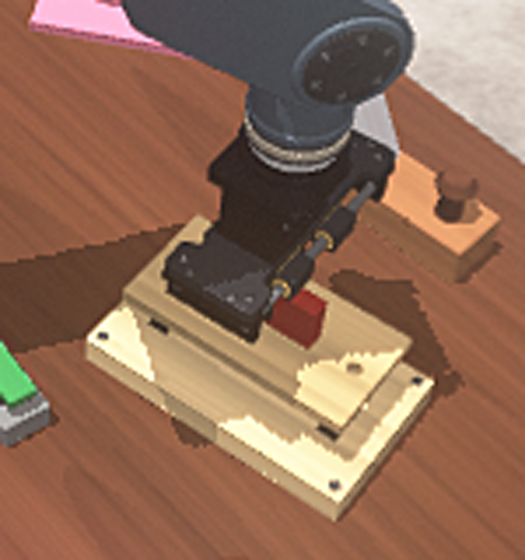

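```bash
python3 - <<'E'
import cv2
i=cv2.imread("pics/w7.png"); cv2.imwrite("pics/w7z.png",cv2.resize(i[80:130,245:310],None,fx=10,fy=10,interpolation=cv2.INTER_CUBIC))
E
```

```text
(no output)
```

View pics/w7z.png

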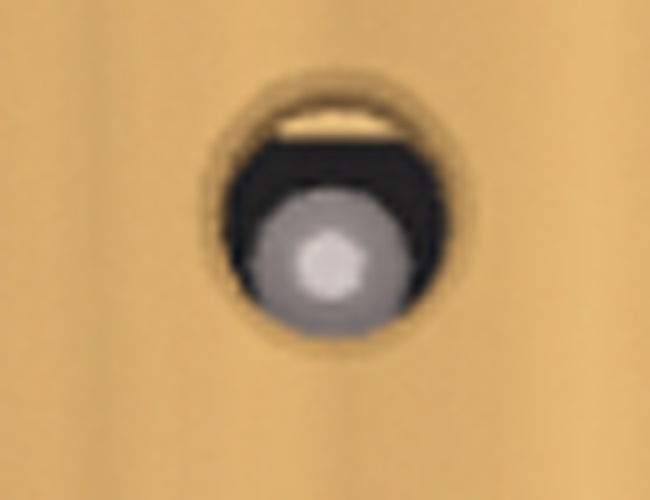

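```bash
python3 - <<'E'
from h import *
import pickle
W,s=pickle.load(open("w7.pkl","rb"));R=s["tcp_rot"];p=s["position"];print(p)
t=backproj(W,[(244.6+33.1,79.6+26.5)],.048)[0]; h=backproj(W,[(244.6+33.6,79.6+21.3)],p[2]-.0165)[0]
print(t,h,"need tool",(R.T@(t-h)).round(4), (R.T@(h-p)).round(4))
B=capture=None
E
```

```text
[ 0.59813137 -0.14952013  0.10197439]
[ 0.58043553 -0.07360796  0.048     ] [ 0.58050167 -0.07281167  0.08547439] need tool [-0.0003  0.0007  0.0375] [-0.0001 -0.0787  0.0164]
```

The pin tip sits within 0.7 mm of the hole axis, so I correct by 0.8 mm and go down slowly.

```bash
python3 -m crank '[[[-0.02,0.08,1],[0,0,0]],[[0,0,1],[0,0,0]],[[0,0,0.3],[0,0,0]],[[0,0,0.2],[0,0,0]],[[0,0,0.2],[0,0,0]],[[0,0,0.2],[0,0,0]],[[0,0,0],[0,0,0]],[[0,0,0],[0,0,0]]]'
```

```text
time_s: 10.6
position: [0.5973, -0.1498, 0.0717]
tcp_rot: [[0.975, 0.223, 0.0], [0.223, -0.975, -0.0], [0.0, 0.0, -1.0]]
force: [0.2, -0.8, -3.1]
opening: 0.203
```

The underside is about 5 mm below the pin tips with no contact force, so the pins are entering the holes. Continuing.

```bash
python3 -m crank '[[[0,0,0.2],[0,0,0]],[[0,0,0.2],[0,0,0]],[[0,0,0.2],[0,0,0]],[[0,0,0.2],[0,0,0]],[[0,0,0.15],[0,0,0]],[[0,0,0.1],[0,0,0]],[[0,0,0],[0,0,0]],[[0,0,0],[0,0,0]]]'
```

```text
time_s: 11.4
position: [0.5974, -0.1498, 0.061]
tcp_rot: [[0.975, 0.223, 0.0], [0.223, -0.975, -0.0], [0.0, 0.0, -1.0]]
force: [1.4, 0.2, -4.2]
opening: 0.204
```

```bash
python3 -m crank '[[[0,0,0.1],[0,0,0]],[[0,0,0.1],[0,0,0]],[[0,0,0.08],[0,0,0]],[[0,0,0],[0,0,0]],[[0,0,0],[0,0,0]],[[0,0,0],[0,0,0]]]'
```

```text
time_s: 12.0
position: [0.5974, -0.1498, 0.0585]
tcp_rot: [[0.975, 0.223, 0.001], [0.223, -0.975, -0.0], [0.0, 0.0, -1.0]]
force: [1.8, -0.5, -0.3]
opening: 0.206
```

```bash
python3 -m crank '[[[0,0,0.05],[0,0,0]],[[0,0,0],[0,0,0]],[[0,0,0],[0,0,0]]]'
python3 - <<'E'
from rig import capture
import cv2
s=capture("scene")["pixels"];d=capture("side")["pixels"]
a=cv2.resize(s[175:345,140:300,::-1],None,fx=2.4,fy=3,interpolation=cv2.INTER_CUBIC)
b=cv2.resize(d[150:320,285:435,::-1],None,fx=2.6,fy=3,interpolation=cv2.INTER_CUBIC)
cv2.imwrite("pics/x8.png",cv2.hconcat([a,b]))
E
```

```text
time_s: 12.3
position: [0.5974, -0.1498, 0.0585]
tcp_rot: [[0.975, 0.223, 0.001], [0.223, -0.975, -0.0], [0.001, 0.0, -1.0]]
force: [-0.5, 0.8, 6.1]
opening: 0.203
```

View pics/x8.png

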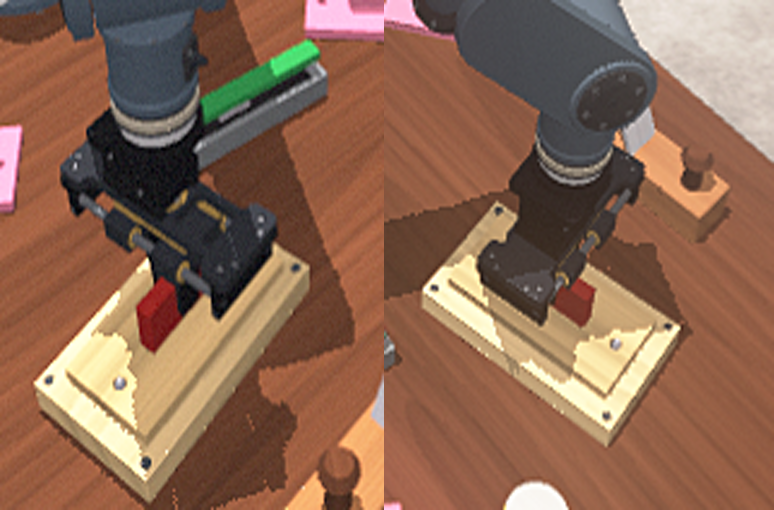

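Seated: the pin shows through the plate (120,383 left, 616,343 right), and z stayed at 0.0585 under 6 N. Releasing.

```bash
python3 -m crank '[[[0,0,0],[0,0,0]],[[0,0,0],[0,0,0]],[[0,0,0],[0,0,0]],[[0,0,0],[0,0,0]],[[0,0,0],[0,0,0]],[[0,0,0],[0,0,0]],[[0,0,0],[0,0,0]],[[0,0,0],[0,0,0]]]' -1
python3 -m crank '[[[0,0,-1],[0,0,0]],[[0,0,-3],[0,0,0]],[[0,0,-4],[0,0,0]],[[0,0,-4],[0,0,0]],[[0,0,-2],[0,0,0]],[[0,0,0],[0,0,0]],[[0,0,0],[0,0,0]],[[0,0,0],[0,0,0]]]'
python3 - <<'E'
from rig import capture
import cv2
s=capture("scene")["pixels"];d=capture("side")["pixels"]
a=cv2.resize(s[175:345,140:300,::-1],None,fx=2.4,fy=3,interpolation=cv2.INTER_CUBIC)
b=cv2.resize(d[150:320,235:435,::-1],None,fx=2,fy=3,interpolation=cv2.INTER_CUBIC)
cv2.imwrite("pics/x9.png",cv2.hconcat([a,b]))
E
```

```text
time_s: 13.2
position: [0.5972, -0.1497, 0.0577]
tcp_rot: [[0.975, 0.223, 0.0], [0.223, -0.975, -0.0], [0.0, 0.0, -1.0]]
force: [-0.3, -0.1, 0.4]
opening: 0.849
time_s: 14.0
position: [0.5961, -0.1492, 0.1964]
tcp_rot: [[0.975, 0.223, -0.003], [0.223, -0.975, 0.001], [-0.002, -0.002, -1.0]]
force: [-0.1, -0.2, -0.5]
opening: 0.999
```

View pics/x9.png

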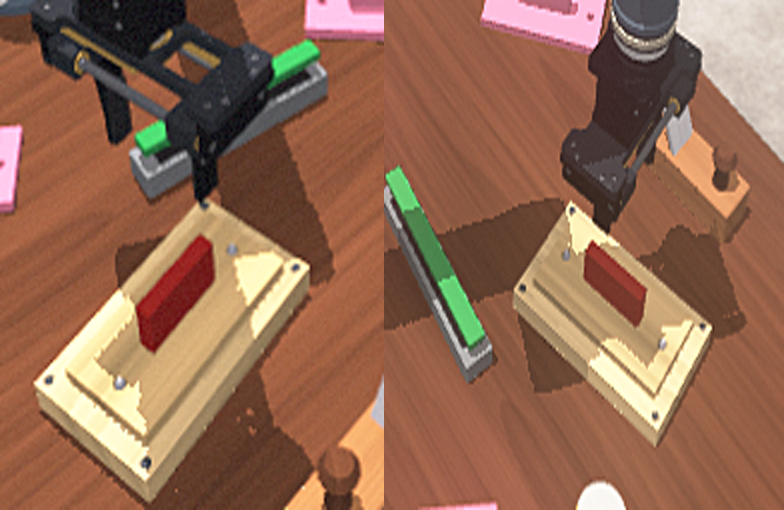

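```bash
python3 -m crank '[[[0,0,0],[0,0,0.11]],[[0,0,0],[0,0,0.11]],[[0,0,0],[0,0,0.11]],[[-3,-1.2,0],[0,0,0]],[[-4,-1.6,0],[0,0,0]],[[-4.5,-2,0],[0,0,0]],[[-4,-1.6,0],[0,0,0]],[[-2,-0.8,0],[0,0,0]],[[0,0,0],[0,0,0]],[[0,0,0],[0,0,0]],[[0,0,0],[0,0,0]]]' 1
python3 snap.py 10 0 560 0 420 1
```

```text
time_s: 15.2
position: [0.4326, -0.0608, 0.1977]
tcp_rot: [[0.994, -0.105, 0.002], [-0.105, -0.994, -0.001], [0.002, 0.001, -1.0]]
force: [0.0, -1.3, -0.0]
opening: 0.082
```

View pics/w10.png

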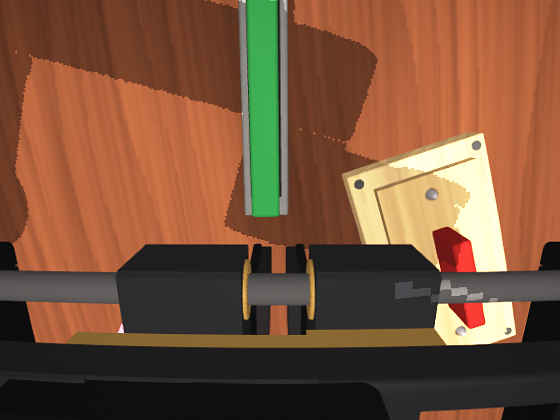

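```bash
python3 - <<'E'
from h import *
import pickle
W,s=pickle.load(open("w10.pkl","rb"));R=s["tcp_rot"];p=s["position"]
im=W["pixels"].astype(int); m=(im[:,:,1]>im[:,:,0]+40)&(im[:,:,1]>im[:,:,2]+40)
for v in (20,60,100,150,190,205): u=np.where(m[v])[0]; print(v,u.min(),u.max(),end="; ")
print("last rows",[ (v,m[v].sum()) for v in range(208,222)])
c=[];
for v in (20,190):
    u=np.where(m[v])[0]; q=backproj(W,[(u.min()-.5,v),(u.max()+.5,v)],.052); print("width",np.linalg.norm(q[1]-q[0])); c.append(q.mean(0))
d=c[0]-c[1]; d/=np.linalg.norm(d); print("yaw",np.degrees(np.arctan2(-d[0],d[1])),c)
e=backproj(W,[(264.5,215.5)],.052)[0]
# project end on axis
mid=c[1]+d*(((e-c[1])@d)+.12); print("end",e,"mid",mid,p,"tool",(R.T@(mid-p))*100)
E
```

```text
20 247 277; 60 248 277; 100 249 278; 150 250 278; 190 251 278; 205 252 278; last rows [(208, np.int64(27)), (209, np.int64(27)), (210, np.int64(27)), (211, np.int64(27)), (212, np.int64(27)), (213, np.int64(27)), (214, np.int64(27)), (215, np.int64(26)), (216, np.int64(23)), (217, np.int64(0)), (218, np.int64(0)), (219, np.int64(0)), (220, np.int64(0)), (221, np.int64(0))]
width 0.02566137473116132
width 0.025613797397820277
yaw -5.661797013017785 [array([0.43555649, 0.09185456, 0.052     ]), array([ 0.42141249, -0.05081251,  0.052     ])]
end [ 0.41864629 -0.07480814  0.052     ] mid [0.43086855 0.04456843 0.052     ] [ 0.43246961 -0.06076699  0.19768354] tool [ -1.28912084 -10.46511221  14.56151297]
```

```bash
python3 -m crank '[[[-0.6,-3,0],[0,0,0]],[[-0.7,-4.4,1],[0,0,0]],[[0,-3,3],[0,0,0]],[[0,0,4],[0,0,0]],[[0,0,3],[0,0,0]],[[0,0,1.5],[0,0,0]],[[0,0,0],[0,0,0]],[[0,0,0],[0,0,0]],[[0,0,0],[0,0,0]]]' 1
python3 - <<'E'
from rig import capture
import cv2
s=capture("scene")["pixels"]
cv2.imwrite("pics/x11.png",cv2.resize(s[150:280,150:310,::-1],None,fx=4,fy=4,interpolation=cv2.INTER_CUBIC))
E
```

```text
time_s: 16.15
position: [0.4299, 0.0447, 0.0734]
tcp_rot: [[0.994, -0.105, 0.002], [-0.105, -0.994, -0.0], [0.002, 0.0, -1.0]]
force: [-0.9, -0.1, -0.0]
opening: 0.006
```

View pics/x11.png

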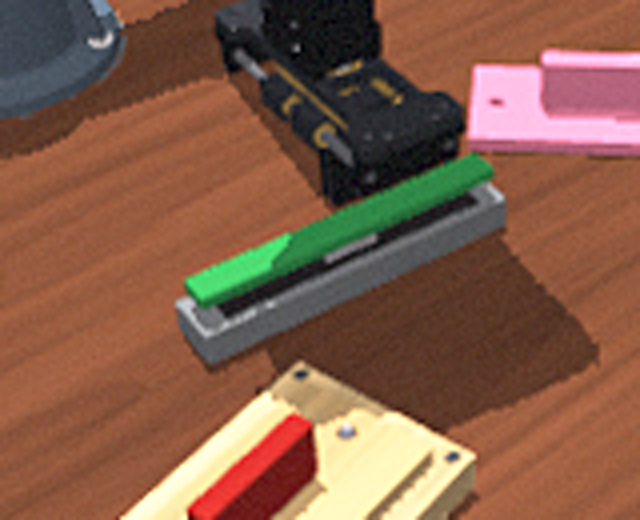

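```bash
python3 - <<'E'
from h import *
from rig import capture,read_state
S=capture("scene");D=capture("side");p=read_state()["position"]
print((proj(S,[p,[.4309,.0446,.052]])-[150,150])*4, (proj(D,[p,[.4309,.0446,.052]])-[200,120])*4)
cv2.imwrite("pics/x12.png",cv2.resize(D["pixels"][120:270,200:360,::-1],None,fx=4,fy=4,interpolation=cv2.INTER_CUBIC))
E
```

```text
[[341.70379407 192.01409398]
 [344.36667456 217.48043838]] [[231.03700753 435.02112352]
 [234.53856424 453.03899112]]
```

View pics/x12.png

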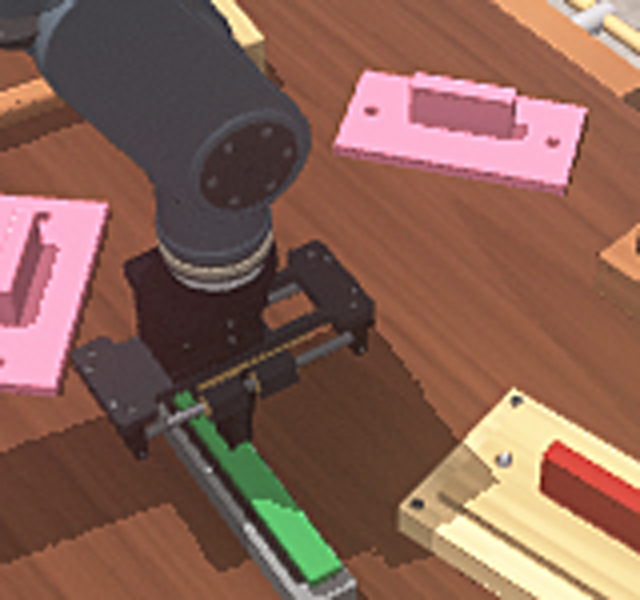

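```bash
python3 -m crank '[[[0,0,1],[0,0,0]],[[0,0,0.8],[0,0,0]],[[0,0,0.3],[0,0,0]],[[0,0,0.15],[0,0,0]],[[0,0,0.15],[0,0,0]],[[0,0,0],[0,0,0]]]'
python3 -m crank '[[[0,0,0.15],[0,0,0]],[[0,0,0.15],[0,0,0]],[[0,0,0.1],[0,0,0]],[[0,0,0],[0,0,0]]]'
```

```text
time_s: 16.9
position: [0.4284, 0.045, 0.0488]
tcp_rot: [[0.995, -0.105, -0.0], [-0.105, -0.995, -0.0], [-0.0, 0.0, -1.0]]
force: [-0.3, -0.2, 5.4]
opening: 0.003
time_s: 17.3
position: [0.4284, 0.045, 0.0452]
tcp_rot: [[0.995, -0.105, -0.0], [-0.105, -0.995, -0.0], [-0.0, 0.0, -1.0]]
force: [-1.0, -0.6, 9.7]
opening: 0.006
```

```bash
python3 -m crank '[[[0,0,0.1],[0,0,0]],[[0,0,0.05],[0,0,0]],[[0,0,0],[0,0,0]],[[0,0,0],[0,0,0]],[[0,0,0],[0,0,0]],[[0,0,0],[0,0,0]],[[0,0,0],[0,0,0]]]'
python3 - <<'E'
from h import *
from rig import capture,read_state
S=capture("scene");D=capture("side");r=read_state();print(r["position"],r["force"],r["moment"])
cv2.imwrite("pics/x13.png",cv2.hconcat([cv2.resize(S["pixels"][170:250,180:290,::-1],None,fx=3.6,fy=4,interpolation=cv2.INTER_CUBIC),cv2.resize(D["pixels"][195:275,220:320,::-1],None,fx=4,fy=4,interpolation=cv2.INTER_CUBIC)]))
E
```

```text
time_s: 18.0
position: [0.4284, 0.045, 0.0442]
tcp_rot: [[0.995, -0.105, 0.0], [-0.105, -0.995, -0.0], [0.0, 0.0, -1.0]]
force: [-1.8, 0.5, 14.2]
opening: 0.009
[0.42842873 0.04501293 0.04422204] [-2.10490539 -0.9817482  14.08504341] [-0.0301718   0.34731055  0.00697842]
```

View pics/x13.png

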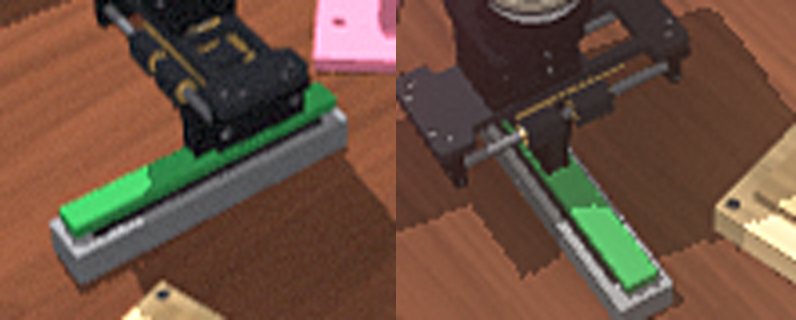

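The bar is at its stop (14 N, 7.8 mm down). Before letting up, I check its level in the images.

```bash
python3 - <<'E'
from h import *
from rig import capture
S=capture("scene");D=capture("side")
for n,c in(("S",S),("D",D)):
    im=c["pixels"].astype(int); m=((im[:,:,1]>im[:,:,0]+30)&(im[:,:,1]>im[:,:,2]+30))
    v,u=np.where(m); print(n,"green bounds u",u.min(),u.max(),"v",v.min(),v.max(), "v at umin",v[u==u.min()],"v at umax",v[u==u.max()],"u at vmin",u[v==v.min()])
    for tilt in(-.035,0,.035):
        L=[[x,y,.044+y*tilt] for y in(-.12,.12) for x in(-.013,.013)]
        print(tilt,proj(c,world([.4315,.0437,np.radians(-5.9)],L)).round(1).tolist())
E
```

```text
S green bounds u 197 272 v 191 228 v at umin [221 222 223 224] v at umax [194 195 196] u at vmin [266 267 268 269]
-0.035 [[195.0, 220.0], [199.7, 225.4], [268.4, 190.4], [273.6, 194.8]]
0 [[195.2, 221.2], [199.9, 226.6], [268.4, 189.3], [273.6, 193.7]]
0.035 [[195.4, 222.3], [200.1, 227.7], [268.4, 188.1], [273.6, 192.5]]
D green bounds u 247 284 v 225 267 v at umin [225 226] v at umax [261 262 263 264] u at vmin [247]
-0.035 [[277.2, 266.3], [285.4, 261.9], [235.5, 210.8], [243.1, 207.2]]
0 [[277.2, 267.2], [285.4, 262.8], [235.4, 209.9], [243.0, 206.3]]
0.035 [[277.3, 268.0], [285.4, 263.7], [235.2, 209.0], [242.9, 205.4]]
```

```bash
python3 - <<'E'
from h import *
from rig import capture
S=capture("scene"); A=cv2.imread("pics/scene0.png")[:,:,::-1].astype(int); B=S["pixels"].astype(int)
def prof(im,u):
    g=(im[170:240,u,1]-im[170:240,u,0]).astype(float); m=np.where(g>30)[0]; return 170+m.min(),170+m.max()
for u in list(range(200,216,3))+list(range(258,272,3)):
    print(u,prof(A,u),prof(B,u))
P=lambda z:proj(S,world([.4315,.0437,np.radians(-5.9)],[[0,-.11,z],[0,.11,z]]))
print("expected shift 8mm",P(.044)-P(.052))
E
```

```text
200 (np.int64(218), np.int64(226)) (np.int64(220), np.int64(228))
203 (np.int64(216), np.int64(225)) (np.int64(219), np.int64(228))
206 (np.int64(215), np.int64(224)) (np.int64(217), np.int64(227))
209 (np.int64(214), np.int64(223)) (np.int64(216), np.int64(225))
212 (np.int64(212), np.int64(222)) (np.int64(215), np.int64(224))
215 (np.int64(211), np.int64(220)) (np.int64(213), np.int64(223))
258 (np.int64(192), np.int64(201)) (np.int64(200), np.int64(203))
261 (np.int64(191), np.int64(199)) (np.int64(199), np.int64(202))
264 (np.int64(190), np.int64(198)) (np.int64(192), np.int64(200))
267 (np.int64(189), np.int64(197)) (np.int64(191), np.int64(199))
270 (np.int64(190), np.int64(195)) (np.int64(192), np.int64(197))
expected shift 8mm [[ 0.33400977  2.2463708 ]
 [-0.00413541  2.17991254]]
```

Both ends moved the same (left about 2.4 px, right about 2.1 px, expected 2.2), so the bar is level. Releasing.

```bash
python3 -m crank '[[[0,0,-0.3],[0,0,0]],[[0,0,-0.4],[0,0,0]],[[0,0,-0.5],[0,0,0]],[[0,0,-2],[0,0,0]],[[0,0,-4],[0,0,0]],[[0,0,-4],[0,0,0]],[[0,0,-2],[0,0,0]],[[0,0,0],[0,0,0]],[[0,0,0],[0,0,0]],[[0,0,0],[0,0,0]],[[0,0,0],[0,0,0]],[[0,0,0],[0,0,0]]]'
python3 - <<'E'
from h import *
from rig import capture,read_state
S=capture("scene");D=capture("side");r=read_state();print(r["time_s"],r["position"],r["force"])
cv2.imwrite("pics/s14.png",S["pixels"][:,:,::-1]);cv2.imwrite("pics/d14.png",D["pixels"][:,:,::-1])
A=cv2.imread("pics/scene0.png")[:,:,::-1].astype(int); B=S["pixels"].astype(int)
def prof(im,u):
    g=(im[170:240,u,1]-im[170:240,u,0]); m=np.where(g>30)[0]; return (170+m.min(),170+m.max()) if len(m) else None
for u in (200,206,212,264,267,270): print(u,prof(A,u),prof(B,u))
E
```

```text
time_s: 19.45
position: [0.428, 0.0451, 0.1742]
tcp_rot: [[0.994, -0.105, -0.003], [-0.105, -0.994, 0.0], [-0.003, -0.0, -1.0]]
force: [0.1, 0.0, -0.1]
opening: 0.006
19.55 [0.42831402 0.04503546 0.17454439] [-0.48999869 -0.35518393  0.36907179]
200 (np.int64(218), np.int64(226)) (np.int64(218), np.int64(226))
206 (np.int64(215), np.int64(224)) (np.int64(215), np.int64(224))
212 (np.int64(212), np.int64(222)) (np.int64(213), np.int64(222))
264 (np.int64(190), np.int64(198)) (np.int64(190), np.int64(198))
267 (np.int64(189), np.int64(197)) (np.int64(188), np.int64(197))
270 (np.int64(190), np.int64(195)) (np.int64(190), np.int64(195))
```

View pics/s14.png

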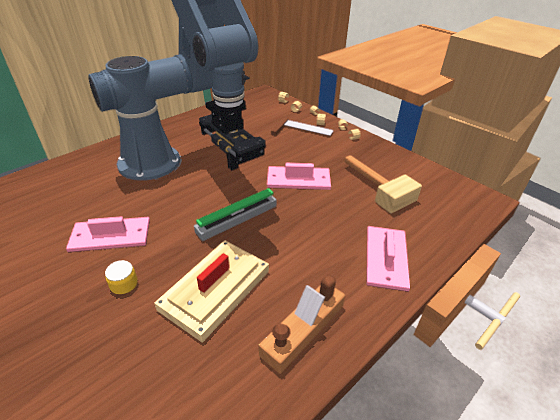

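View pics/d14.png

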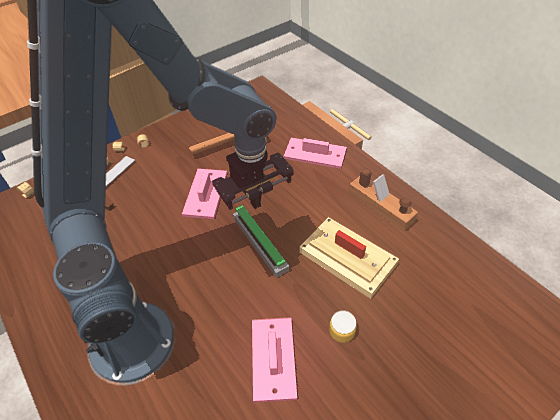

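The template lies on the fixture (scene 213,285) with both pins through it. The bar is back at its starting pixels, the plane, mallet and tin have not moved, and the robot is clear at z = 0.17. Handing in.

```bash
python3 -c "
from rig import bot
print(bot.hand_in())"
```

```text
the job is handed in; nothing more can be done
None
```

The template is on the fixture, the green bar has been pressed and released, and the job was handed in at about 19.6 s; no verdict was reported.

- **Template:** I gripped the red handle and found the pins with the wrist camera, about 2.5 mm off the slot centres along fixture x. The template went down over them without catching. Its height did not change under a 6 N push, so I let go there. The last pictures show both pins through the holes and the plate lying flat.
- **Bar:** I pressed near its centre to the stop at 14 N, about 7.8 mm down, and held it there for about half a second. The two ends moved 2.4 and 2.1 px against 2.2 expected, which is level as far as a picture can resolve. After release the bar was back at its starting pixels, to within 1 px.
- **Bystanders:** The plane, mallet, tin and pink look-alikes look unmoved, and the robot was clear of everything at hand-in.
- **Disagreements:** The scene and side cameras read about 1.5 mm off the wrist camera and the grasp in x, so I went by the wrist camera and the measured tool position. One move to look for the pins went the wrong way and cost about 1 s.

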